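Turn the swivel rests end for end and clamp them

ROBOT

A 6-joint arm with a two-finger parallel gripper is mounted at the origin on the work surface. World frame = base frame: x ahead of the robot, y to its left, z up, the work surface at z = 0. Lengths are in m, angles in rad, forces in N, time in s.
With the tool pointing down it reaches from about 0.275 to 0.85 m from the base axis. Payload 5.2 kg.
Tool frame: the origin (TCP) lies on the centre line of the jaws, within the pads' length; the fingertips stand 17 mm ahead of it and the grasp point (between the pads) lies 2 mm behind it (bot.tip_extent is the z of the fingertips in the tool frame, in m); z points along the fingers, x is the direction in which the jaws open and shut, and the axes are right-handed (so a half turn about z gives the same grasp; the last joint's range is limited). The gripper opens to 85 mm and grips with 20 to 120 N. Pads are 22 mm wide; open, the fingers measure 114 mm over their backs; the gripper's body (76 mm by 85 mm) begins 54 mm behind the grasp point. The pads swing forward as they close: fully open they stand 13 mm farther back than shut.
Start: joints at [1.112, 0.259, 1.535, -0, 1.348, -0.203], TCP at [0.139, 0.532, 0.248] pointing down, gripper open.
Joint ranges: [-3.14, 3.14], [-0.91, 2.08], [0.19, 2.58], [-1.22, 4.36], [0.22, 2.71], [-3.12, 3.12]. Speed limits (rad/s): [2.57, 2.57, 3.14, 3.14, 3.14, 3.14].

INTERFACE

Orientations are given as a 3x3 rotation matrix whose columns are the frame's x, y, z axes.
In Python, from cell import bot gives the robot as it stands.
- The arm moves only by the tool move_arm, never from a script. Its arguments are lists of equal length, an entry for each row: "xyz": the shift along the tool's x, y, z in mm, a list of three; "twist": the turn, a rotation vector about the tool's x, y, z in rad, a list of three; "hand": the finger opening in mm, from 0 to 85.4. A call has 1 to 20 rows; each row shifts and turns the commanded pose from where the row before left it, along the tool's axes as they then stand; what a row does not reach is not made up. A row lasts 1/8 s, in which the tool goes at most 62.5 mm and 10.7 degrees, less where a joint would pass 70% of its speed; a pose out of reach is approached as far as the arm can. A call is refused whole if a number of a shift passes 62.5 or a number of a turn 0.188, either way. A call with a gripper value outside its range is refused whole. The fingers move at their own pace and stop on an object; "grip_force" is the grip in N (left out, the last holds). Time passes only in rows, so rows that do not move let the fingers close. It gives the time, the measured TCP pose, the force and the opening at its end, in the units of the state.
- bot.get_state(): the state, without advancing time (a new reading comes with each control period).
- bot.snapshot(name): name is "scene" or "top" or "wrist"; returns a dict with "frame" (480x640x3 uint8, red, green, blue), "intrinsics" (3x3 intrinsics, pixels), "k1" (the pictures are not rectified: a ray, as slopes to the right and down, at radius r is drawn at 1 + k1 r^2 times it, then the intrinsics apply), "T" (4x4, takes a point from camera to world coordinates). Camera axes: x right, y down, z forward; pixel columns grow to the right and rows downward; lengths in m; the calibration is good to about 2 mm. A picture is of the moment at which its call begins. There is no depth.
- bot.close_job(): hands the job in, once; it reports no verdict.
The state is a dict: "time": time; "joint_pos": joint angles; "qd": joint speeds; "joint_efforts": joint torques, N m; "tcp_pos": TCP position; "orientation": TCP orientation; "contact_force": force on the tool from outside, world axes, zero at the start; "torque": the same for the moment, N m; "grip_width": finger opening in m.
Only numpy, scipy, OpenCV 4.12 (cv2) and the standard library are available. Lean on these libraries where they do the work, as an engineer would, in place of code of your own. Each camera call takes 0.05 s, during which the arm holds its last target. There are 200 camera calls.

TASK

Set the jewellery bench up for sawing: lift each fitted swivel rest off its pivot pin, turn it end for end (same face up) and refit it fully down on the pin by the hole at its plain end, so that the slotted end points out between the open jaws. When all the rests are turned, slide the clamps of those stands shut one after another, from the robot's left to its right, pressing each until it bears firmly on its rest and holds it against the fixed jaw. Leave the other things on the bench where they are.

Things in the scene. Friction and masses are not known exactly. Their poses are not given: they have to be found in the camera images.
- stand0: The left (largest y) pivot stand, fixed: steel plate 155 x 130 x 6 mm. Origin on the bench (z = 0) below a fitted rest's middle; x the way the rest points, away from the pin. At x = 50 mm a rail along y, 30 mm wide, top 28 mm up, y -84 to 40, carries the fixed jaw (30 mm in x, inner face y = 24 mm, 16 thick, top 48 mm up) and, on the -y side, the sliding jaw.
- pivot0 (a point): On the axis of stand 0's pivot pin (stand x = -50 mm, y = 0), at the top of its 38 mm wide boss, 28 mm up: a seated rest's underside lies here. The pin is 12 mm thick and rises 32 mm above this point, its top 7 mm tapered.
- jaw0: Sliding jaw, 34 mm in x, 30 deep. Origin mid working face, at rail top; axes as the stand's. Slides from stand y = -56 (open) to +2 mm, friction 2.5 N, stays put; +y shuts; on a rest it stops at y = -16 mm or so. Body top 15 mm above origin; on it an upright lug to pinch or push, 20 (x) by 14 (y) mm, centred at jaw y = -20 mm, 14 to 48 mm above origin.
- rest0: Swivel rest: brown wooden bar 190 x 40 x 22 mm, 0.12 kg, a 16 mm hole 45 mm from each end. One end has an open slot (18 wide, 28 deep), the other is plain. Origin: underside, on the axis of the slotted end's hole; x to the plain end, z up. Middle (grip across the 40 mm) at x = 50 mm. Starts with this hole on the pin, plain end out. None if absent.
- plain_hole0 (a point): On rest 0, underside, on the axis of the plain end's hole (rest x = 100 mm). None if absent.
- stand1: The middle pivot stand, fixed: steel plate 155 x 130 x 6 mm. Origin on the bench (z = 0) below a fitted rest's middle; x the way the rest points, away from the pin. At x = 50 mm a rail along y, 30 mm wide, top 28 mm up, y -84 to 40, carries the fixed jaw (30 mm in x, inner face y = 24 mm, 16 thick, top 48 mm up) and, on the -y side, the sliding jaw.
- pivot1 (a point): On the axis of stand 1's pivot pin (stand x = -50 mm, y = 0), at the top of its 38 mm wide boss, 28 mm up: a seated rest's underside lies here. The pin is 12 mm thick and rises 32 mm above this point, its top 7 mm tapered.
- jaw1: Sliding jaw, 34 mm in x, 30 deep. Origin mid working face, at rail top; axes as the stand's. Slides from stand y = -56 (open) to +2 mm, friction 2.5 N, stays put; +y shuts; on a rest it stops at y = -16 mm or so. Body top 15 mm above origin; on it an upright lug to pinch or push, 20 (x) by 14 (y) mm, centred at jaw y = -20 mm, 14 to 48 mm above origin.
- rest1: Swivel rest: brown wooden bar 190 x 40 x 22 mm, 0.12 kg, a 16 mm hole 45 mm from each end. One end has an open slot (18 wide, 28 deep), the other is plain. Origin: underside, on the axis of the slotted end's hole; x to the plain end, z up. Middle (grip across the 40 mm) at x = 50 mm. Starts with this hole on the pin, plain end out. None if absent.
- plain_hole1 (a point): On rest 1, underside, on the axis of the plain end's hole (rest x = 100 mm). None if absent.
- stand2: The right (smallest y) pivot stand, fixed: steel plate 155 x 130 x 6 mm. Origin on the bench (z = 0) below a fitted rest's middle; x the way the rest points, away from the pin. At x = 50 mm a rail along y, 30 mm wide, top 28 mm up, y -84 to 40, carries the fixed jaw (30 mm in x, inner face y = 24 mm, 16 thick, top 48 mm up) and, on the -y side, the sliding jaw.
- pivot2 (a point): On the axis of stand 2's pivot pin (stand x = -50 mm, y = 0), at the top of its 38 mm wide boss, 28 mm up: a seated rest's underside lies here. The pin is 12 mm thick and rises 32 mm above this point, its top 7 mm tapered.
- jaw2: Sliding jaw, 34 mm in x, 30 deep. Origin mid working face, at rail top; axes as the stand's. Slides from stand y = -56 (open) to +2 mm, friction 2.5 N, stays put; +y shuts; on a rest it stops at y = -16 mm or so. Body top 15 mm above origin; on it an upright lug to pinch or push, 20 (x) by 14 (y) mm, centred at jaw y = -20 mm, 14 to 48 mm above origin.
- rest2: Swivel rest: brown wooden bar 190 x 40 x 22 mm, 0.12 kg, a 16 mm hole 45 mm from each end. One end has an open slot (18 wide, 28 deep), the other is plain. Origin: underside, on the axis of the slotted end's hole; x to the plain end, z up. Middle (grip across the 40 mm) at x = 50 mm. Starts with this hole on the pin, plain end out. None if absent.
- plain_hole2 (a point): On rest 2, underside, on the axis of the plain end's hole (rest x = 100 mm). None if absent.
- solder_block: Bystander, leave alone: white ceramic soldering block, 110 x 110 x 32 mm. Origin at its underside.
- dish: Bystander, leave alone: small steel dish, 70 mm across, 22 mm high. Origin at its underside.
- tin: Bystander, leave alone: red tin, 56 mm across, 60 mm high. Origin at its underside.
- bench_brush: Bystander, leave alone: bench brush, 150 mm, lying. Origin at its underside.
- hammer: Bystander, leave alone: hammer, 240 mm, lying. Origin at its underside.
- water: Bystander, leave alone: clear water bottle, 190 mm tall. Origin at its underside.
- saw_frame: Bystander, leave alone: saw frame with wooden handle, 250 mm, lying. Origin at its underside.
- beech_block: Bystander, leave alone: beech block 70 x 50 x 35 mm. Origin at its underside.
Things that resemble listed ones, but are neither listed nor needed, are in the scene too. What is shaped like the stand2 but yellow is not meant.

How it is judged:
On the way, in this order (a step that is already met when the one before it is completed fails the run):
1. every fitted rest sits on its pin by its plain-end hole, slotted end pointing out (horizontal distance between plain_hole0 and pivot0 below 0.004 m and z of plain_hole0 in the frame of pivot0 between -0.004 and 0.004 m and x of rest0 in the frame of stand0 above 0.04 m and angle between each of rest0, rest1, rest2's own z axis and vertical below 0.06 rad and horizontal distance between plain_hole1 and pivot1 below 0.004 m and z of plain_hole1 in the frame of pivot1 between -0.004 and 0.004 m and x of rest1 in the frame of stand1 above 0.04 m and horizontal distance between plain_hole2 and pivot2 below 0.004 m and z of plain_hole2 in the frame of pivot2 between -0.004 and 0.004 m and x of rest2 in the frame of stand2 above 0.04 m), for 0.3 s.
2. the jaw of the left stand presses on its rest (2 N or more) (contact force between jaw0 and rest0 above 2 N and horizontal distance between plain_hole0 and pivot0 below 0.004 m), for 0.1 s.
3. the jaw of the middle stand presses on its rest (2 N or more) (contact force between jaw1 and rest1 above 2 N and horizontal distance between plain_hole1 and pivot1 below 0.004 m), for 0.1 s.
4. the jaw of the right stand presses on its rest (2 N or more) (contact force between jaw2 and rest2 above 2 N and horizontal distance between plain_hole2 and pivot2 below 0.004 m), for 0.1 s.
At the end, for the whole second after the job is handed in: Each fitted rest lies flat and still on its own stand, its plain-end hole within 4 mm of the pin axis and fully down (within 4 mm), slotted end out, with the sliding jaw and the fixed jaw each within about 4 mm of its sides (all of step 1 and y of jaw0 in the frame of rest0 below 0.0235 m and y of rest0 in the frame of stand0 above 0 m and linear speed of each of rest0, rest1, rest2 below 0.02 m/s and y of jaw1 in the frame of rest1 below 0.0235 m and y of rest1 in the frame of stand1 above 0 m and y of jaw2 in the frame of rest2 below 0.0235 m and y of rest2 in the frame of stand2 above 0 m); the robot touches nothing.
It fails at once if a bystander is shifted more than 40 mm (distance of any of solder_block, dish, tin, bench_brush, hammer, water, saw_frame, beech_block from where it was at the start of the episode above 0.04 m).
Of rest0, rest1, rest2 only 2 to 3 are there at a start; the rules pass over those that are not, and their reading is None.
At some moment in a run one of rest0, rest1, rest2 may be knocked a few centimetres aside while the robot is not near it.
Once in a run the grip may slacken for a moment while it holds something.
It also fails if it takes over 210 s, if anything falls off the work surface, if the arm or the gripper's body presses on something with over 40 N, if the wrist force passes 120 N, or if a joint passes its speed limit or range.

## Working session

There is one attempt and no reset: what is moved stays moved. The work goes in short steps, Python scripts to look and compute and a tool call to move; the robot and the scene stay as the last step left them, time stands still between calls to the robot, and variables do not carry over. Pictures are saved under pics/ and viewed, about 12 in all and at most 16, crops included, and the job is handed in when it is done.

Besides the shell and the picture viewer there is one more tool, called after "Request:" as name(argument=value, ...) on one line, values as JSON. move_arm: Moves the arm, as the interface text tells. Its arguments: {"type":"object","properties":{"xyz":{"type":"array","items":{"type":"array","items":{"type":"number"}}},"twist":{"type":"array","items":{"type":"array","items":{"type":"number"}}},"hand":{"type":"array","items":{"type":"number"}},"grip_force":{"type":"number"}},"required":["xyz","twist","hand"]}

```bash
ls; mkdir -p pics
python3 - <<'E'
from cell import bot
import cv2,numpy as np,pickle
for n in("scene","top","wrist"):
    s=bot.snapshot(n); pickle.dump(s,open(f'pics/{n}0.pkl','wb'))
    cv2.imwrite(f'pics/{n}0.png',s['frame'][:,:,::-1])
    print(n,np.round(s['T'],3).tolist(),s['intrinsics'].tolist(),s['k1'])
print(bot.get_state(),bot.tip_extent)
E
```

```text
pics
scene [[0.614, 0.604, -0.509, 1.138], [0.789, -0.462, 0.404, -0.501], [0.009, -0.65, -0.76, 1.018], [0.0, 0.0, 0.0, 1.0]] [[470.929954206748, 0.0, 319.4073778365779], [0.0, 470.929954206748, 240.00878314123204], [0.0, 0.0, 1.0]] -0.09090988631531481
top [[-0.029, -0.986, 0.164, 0.276], [-1.0, 0.027, -0.01, 0.012], [0.005, -0.165, -0.986, 1.253], [0.0, 0.0, 0.0, 1.0]] [[479.39450136959476, 0.0, 324.1466032461124], [0.0, 479.39450136959476, 239.39526747665667], [0.0, 0.0, 1.0]] -0.12222471305821446
wrist [[0.253, 0.929, 0.272, 0.07], [0.967, -0.242, -0.073, 0.55], [-0.002, 0.281, -0.96, 0.373], [0.0, 0.0, 0.0, 1.0]] [[415.25110088003174, 0.0, 315.16270535587046], [0.0, 415.25110088003174, 234.78473748694162], [0.0, 0.0, 1.0]] -0.024061609856881584
{'time': 0.15, 'joint_pos': array([ 1.11220823e+00,  2.59181970e-01,  1.53580330e+00, -3.61570141e-05,
        1.34804424e+00, -2.02799557e-01]), 'qd': array([ 3.97843512e-05, -5.63610718e-04, -2.99147225e-03,  2.15412597e-04,
       -1.55638139e-03, -8.45863587e-04]), 'joint_efforts': array([ 9.09836872e-04, -4.46388531e+01, -2.90814203e+01, -4.22090216e-04,
        8.33691942e-03, -2.12092505e-05]), 'tcp_pos': array([0.13897027, 0.53175748, 0.24767364]), 'orientation': array([[ 2.53000195e-01,  9.67466039e-01, -6.04450989e-04],
       [ 9.67465193e-01, -2.53000789e-01, -1.30400864e-03],
       [-1.41451065e-03, -2.54870852e-04, -9.99998967e-01]]), 'contact_force': array([-0.81161445, -0.24242599, -0.43717285]), 'torque': array([-0.01166481, -0.01964705,  0.00987103]), 'grip_width': 0.08534106921665784} 0.017
```

View pics/top0.png

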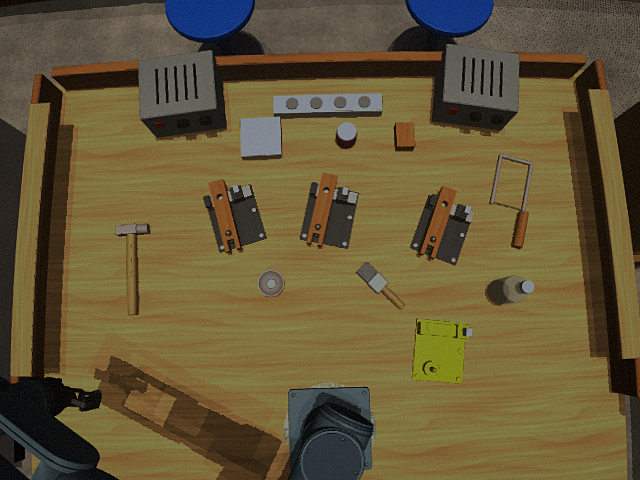

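View pics/scene0.png

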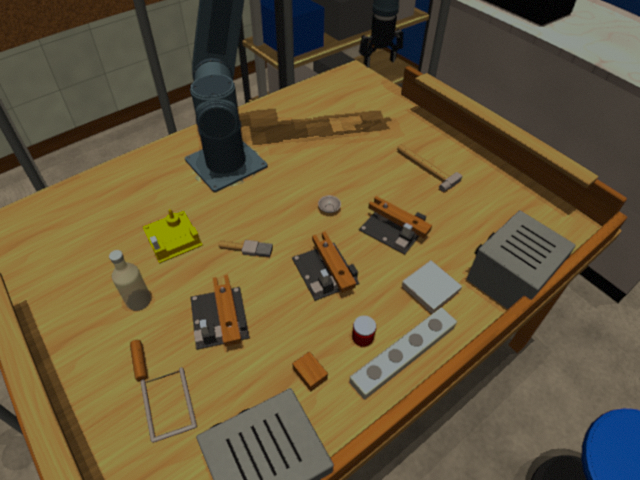

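Top view: three stands with rests at about (225,217), (322,210) and (440,224), pins toward the robot; a yellow decoy stand at (440,350). I'll enlarge the stand region.

```bash
cat > h.py <<'E'
import cv2,numpy as np,pickle
from cell import bot
def ray(s,uv):
    K=s['intrinsics'];k=s['k1'];p=np.array([(uv[0]-K[0,2])/K[0,0],(uv[1]-K[1,2])/K[1,1]])
    q=p.copy()
    for _ in range(20): q=p/(1+k*(q@q))
    return s['T'][:3,3],s['T'][:3,:3]@np.array([q[0],q[1],1])
def atz(s,uv,z):
    o,d=ray(s,uv); return o+d*(z-o[2])/d[2]
def proj(s,P):
    P=np.atleast_2d(P);c=(P-s['T'][:3,3])@s['T'][:3,:3];q=c[:,:2]/c[:,2:]
    q=q*(1+s['k1']*(q**2).sum(1,keepdims=True));K=s['intrinsics']
    return q*[K[0,0],K[1,1]]+[K[0,2],K[1,2]]
def tri(obs):
    A=np.zeros((3,3));b=np.zeros(3)
    for s,uv in obs:
        o,d=ray(s,uv);d/=np.linalg.norm(d);M=np.eye(3)-np.outer(d,d);A+=M;b+=M@o
    return np.linalg.solve(A,b)
def snap(name,tag):
    s=bot.snapshot(name);pickle.dump(s,open(f'pics/{tag}.pkl','wb'));return s
def crop(s,tag,x,y,w,h,f):
    c=cv2.resize(s['frame'][y:y+h,x:x+w,::-1],None,fx=f,fy=f,interpolation=cv2.INTER_CUBIC);cv2.imwrite(f'pics/{tag}.png',c)
E
python3 - <<'E'
from h import *
s=pickle.load(open('pics/top0.pkl','rb'))
a=s['frame'][165:275]
c=np.vstack([np.hstack([cv2.resize(a[:,x:x+80,::-1],None,fx=5,fy=5,interpolation=cv2.INTER_CUBIC) for x in (195,)]) ])
rows=[cv2.resize(a[:,x:x+80,::-1],(400,550),interpolation=cv2.INTER_CUBIC)[:, :] for x in (195,290,405)]
c=np.hstack([cv2.resize(r,(266,366)) for r in rows]); 
cv2.imwrite('pics/topc.png',c)
E
```

```text
(no output)
```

View pics/topc.png

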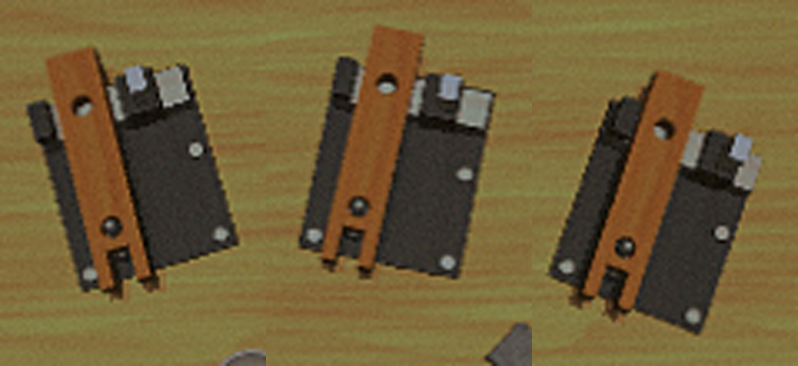

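Enlarged: plain-end holes at (83,106), (387,83), (664,130) and pins at (111,226), (359,206), (626,246) in the crop; all three rests fitted, jaws open on the right side.

Run:
```python
from h import *
s=pickle.load(open('pics/top0.pkl','rb'));f=3.325
for i,(x0,h,p) in enumerate([(195,(83,106),(111,226)),(290,(121,83),(93,206)),(405,(132,130),(94,246))]):
    H=atz(s,(x0+h[0]/f,165+h[1]/f),.05);P=atz(s,(x0+p[0]/f,165+p[1]/f),.06)
    d=H-P;print(i,H.round(4),P.round(4),np.hypot(*d[:2]).round(4),'ang',np.degrees(np.arctan2(d[1],d[0])).round(1),'mid',((H+P)/2)[:2].round(4))
st=bot.get_state();R=st['orientation'];s=pickle.load(open('pics/wrist0.pkl','rb'))
T=np.eye(4);T[:3,:3]=R;T[:3,3]=st['tcp_pos'];print((np.linalg.inv(T)@s['T']).round(4))
```

```text
0 [0.5963 0.2682 0.05  ] [0.4985 0.2435 0.06  ] 0.1009 ang 14.1 mid [0.5474 0.2559]
1 [ 0.6066 -0.0087  0.05  ] [0.5076 0.0157 0.06  ] 0.102 ang -13.8 mid [0.5571 0.0035]
2 [ 0.5612 -0.3154  0.05  ] [ 0.4685 -0.2765  0.06  ] 0.1005 ang -22.8 mid [ 0.5148 -0.296 ]
[[ 1.000e+00  2.000e-04 -5.000e-04  2.000e-04]
 [-1.000e-04  9.596e-01  2.815e-01 -7.100e-02]
 [ 5.000e-04 -2.815e-01  9.596e-01 -1.255e-01]
 [ 0.000e+00  0.000e+00  0.000e+00  1.000e+00]]
```

Request:
move_arm(xyz=[[-18,52,5],[-18,52,5],[-18,52,5],[-18,52,5],[-18,52,5],[-18,52,5],[-18,52,5],[-18,52,5],[-18,48,5],[0,0,0],[0,0,0],[0,0,0],[0,0,0],[0,0,0]], twist=[[0,0,0],[0,0,0],[0,0,0],[0,0,0],[0,0,0],[0,0,0],[0,0,0],[0,0,0],[0,0,0],[0,0,-0.168],[0,0,-0.168],[0,0,-0.168],[0,0,0],[0,0,0]], hand=[85,85,85,85,85,85,85,85,85,85,85,85,85,85], grip_force=60)

```text
time: 1.9
tcp_pos: [0.5469, 0.258, 0.2031]
orientation: [[-0.243, 0.97, -0.0], [0.97, 0.243, -0.0], [0.0, -0.0, -1.0]]
contact_force: [0.3, -0.7, 0.3]
grip_width: 0.0849
```

Run:
```python
from h import *
s=snap('wrist','w1');cv2.imwrite('pics/w1.png',s['frame'][:,:,::-1]);print(bot.get_state()['tcp_pos'],bot.get_state()['orientation'].round(4))
```

```text
[0.5469323  0.25801408 0.20317459] [[-2.432e-01  9.700e-01 -3.000e-04]
 [ 9.700e-01  2.432e-01 -1.000e-04]
 [-0.000e+00 -3.000e-04 -1.000e+00]]
```

View pics/w1.png

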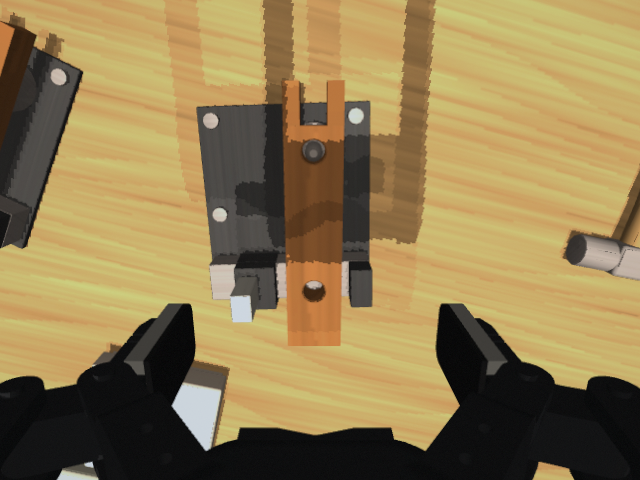

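Wrist view: slot up at (314,100), pin tip at (314,151), plain hole at (314,291), rest sides at columns 286–342; jaw open at lower left. I'll take a second view, turned a half turn, for height and camera bias.

Request:
move_arm(xyz=[[0,0,0],[0,0,0],[0,0,0],[0,0,0],[0,0,0],[0,0,0],[0,0,0],[0,0,0],[0,0,0],[0,0,0],[0,0,0],[0,0,0],[0,0,0],[0,0,0],[0,0,0],[0,0,0],[0,0,0],[0,0,0]], twist=[[0,0,0.1848],[0,0,0.1848],[0,0,0.1848],[0,0,0.1848],[0,0,0.1848],[0,0,0.1848],[0,0,0.1848],[0,0,0.1848],[0,0,0.1848],[0,0,0.1848],[0,0,0.1848],[0,0,0.1848],[0,0,0.1848],[0,0,0.1848],[0,0,0.1848],[0,0,0.1848],[0,0,0.1848],[0,0,0]], hand=[85,85,85,85,85,85,85,85,85,85,85,85,85,85,85,85,85,85])

```text
time: 4.2
tcp_pos: [0.547, 0.258, 0.2033]
orientation: [[0.246, -0.969, 0.0], [-0.969, -0.246, -0.0], [0.0, 0.0, -1.0]]
contact_force: [0.7, -0.2, 0.6]
grip_width: 0.085
```

Run:
```python
from h import *
s=snap('wrist','w2');st=bot.get_state();print(st['tcp_pos'],st['orientation'].round(4)[0],st['joint_pos'].round(2))
a=pickle.load(open('pics/w1.pkl','rb'))
f=4
def c(s,x,y): 
    return cv2.resize(s['frame'][y:y+75,x:x+100,::-1],(400,300),interpolation=cv2.INTER_CUBIC)
p=np.array([[.4985,.2435,.06],[.5963,.2682,.05]])
q=proj(s,p);print(q)
o=[]
for S,Q in((a,[[314,151],[314,291]]),(s,q)):
    r=[]
    for u,v in Q:
        x,y=int(u-50),int(v-37);print(x,y);r.append(c(S,x,y))
    o.append(np.hstack(r))
cv2.imwrite('pics/cmp.png',np.vstack(o))
```

```text
[0.54699749 0.25805223 0.20330997] [ 0.2484 -0.9687 -0.    ] [0.26 0.39 1.46 0.   1.29 1.58]
[[317.96779125 294.41458124]
 [318.34964121 147.56407194]]
264 114
264 254
267 257
268 110
```

View pics/cmp.png

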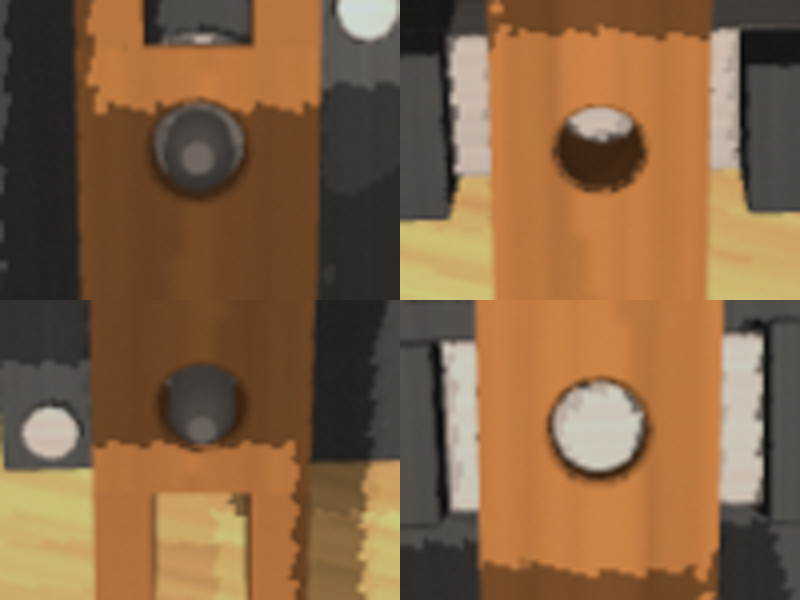

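Pin's flat top is at (313.5,153) in view 1 and (317.5,289.5) in view 2; the plain hole rim is at (314,291) and (318,142), and the slotted hole rim at (313.8,151.5) and (317.8,283.3).

Run:
```python
from h import *
a,b=[pickle.load(open(f'pics/{n}.pkl','rb')) for n in('w1','w2')]
for n,u,v,z in(('pin',(313.5,153),(317.5,289.5),.06),('plain',(314,291),(318,142),.05),('slot',(313.75,151.5),(317.75,283.25),.05),):
    print(n,tri([(a,u),(b,v)]).round(4),atz(a,u,z).round(4),atz(b,v,z).round(4))
# rest sides tool
st=bot.get_state();print(st['tcp_pos'])
```

```text
pin [0.5021 0.2451 0.0603] [0.502  0.2455 0.06  ] [0.5021 0.2448 0.06  ]
plain [0.5996 0.2697 0.0489] [0.599 0.27  0.05 ] [0.5997 0.2693 0.05  ]
slot [0.5021 0.2451 0.0492] [0.5019 0.2456 0.05  ] [0.5026 0.2446 0.05  ]
[0.54699749 0.25805223 0.20330997]
```

Request:
move_arm(xyz=[[1.5,-3.5,40],[0,0,50],[0,0,50],[0,0,26],[0,0,0],[0,0,0],[0,0,0],[0,0,0],[0,0,0],[0,0,0]], twist=[[0,0,0],[0,0,0],[0,0,0],[0,0,0],[0,0,0],[0,0,0],[0,0,0],[0,0,0],[0,0,0],[0,0,0]], hand=[85,85,85,85,85,25,25,25,25,25], grip_force=60)

```text
time: 5.5
tcp_pos: [0.552, 0.2578, 0.0392]
orientation: [[0.246, -0.969, 0.003], [-0.969, -0.246, 0.001], [-0.0, -0.003, -1.0]]
contact_force: [-0.2, -0.2, 6.4]
grip_width: 0.0388
```

Request:
move_arm(xyz=[[0,0,-5],[0,0,-15],[0,0,-25],[0,0,-25],[0,0,-10],[0,0,0],[0,0,0]], twist=[[0,0,0],[0,0,0],[0,0,0],[0,0,0],[0,0,0],[0,0,0],[0,0,0]], hand=[25,25,25,25,25,25,25])

```text
time: 6.38
tcp_pos: [0.5501, 0.2572, 0.1164]
orientation: [[0.246, -0.969, -0.002], [-0.969, -0.246, -0.0], [0.0, 0.002, -1.0]]
contact_force: [-0.1, 0.5, -1.2]
grip_width: 0.0394
```

Run:
```python
from h import *
st=bot.get_state();print(st['tcp_pos'],st['orientation'].round(4).tolist(),st['contact_force'])
s=snap('wrist','w3');cv2.imwrite('pics/w3.png',s['frame'][:,:,::-1])
```

```text
[0.55011313 0.25720075 0.11635825] [[0.2457, -0.9694, -0.0017], [-0.9694, -0.2457, -0.0005], [0.0, 0.0018, -1.0]] [-0.0630595   0.49885709 -1.2201156 ]
```

View pics/w3.png

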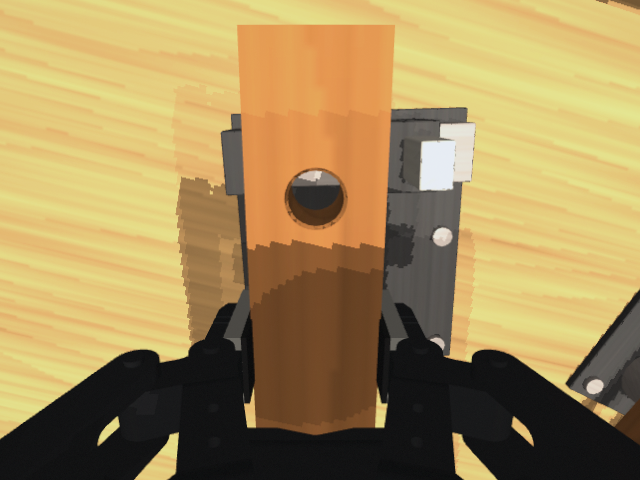

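Held bar: hole rim centre at (316,198), bar centred at column 316, level and square in the grip.

```bash
cat >> h.py <<'E'
def held(s,uv,ztop):
    st=bot.get_state();H=atz(s,uv,ztop);return (st['orientation'].T@(H-st['tcp_pos']))*1000
E
python3 - <<'E'
from h import *
s=pickle.load(open('pics/w3.pkl','rb'))
for z in(.126,.1275,.129): print(z,held(s,(316,198),z).round(1))
E
```

```text
0.126 [  0.4 -49.1 -10. ]
0.1275 [  0.4 -49.4 -11.5]
0.129 [  0.3 -49.7 -13. ]
```

Request:
move_arm(xyz=[[0,0,0],[0,0,0],[0,0,0],[0,0,0],[0,0,0],[0,0,0],[0,0,0],[0,0,0],[0,0,0],[0,0,0],[0,0,0],[0,0,0],[0,0,0],[0,0,0],[0,0,0],[0,0,0],[0,0,0],[0,0,0],[0,0,0]], twist=[[0,0,-0.1848],[0,0,-0.1848],[0,0,-0.1848],[0,0,-0.1848],[0,0,-0.1848],[0,0,-0.1848],[0,0,-0.1848],[0,0,-0.1848],[0,0,-0.1848],[0,0,-0.1848],[0,0,-0.1848],[0,0,-0.1848],[0,0,-0.1848],[0,0,-0.1848],[0,0,-0.1848],[0,0,-0.1848],[0,0,-0.1848],[0,0,0],[0,0,0]], hand=[25,25,25,25,25,25,25,25,25,25,25,25,25,25,25,25,25,25,25])

```text
time: 8.8
tcp_pos: [0.5505, 0.2573, 0.1167]
orientation: [[-0.242, 0.97, -0.001], [0.97, 0.242, -0.0], [-0.0, -0.001, -1.0]]
contact_force: [0.1, 0.6, -0.7]
grip_width: 0.039
```

Run:
```python
from h import *
s=snap('wrist','w4');st=bot.get_state();print(st['tcp_pos'],st['orientation'].round(4).tolist(),st['joint_pos'][5])
a=cv2.imread('pics/w3.png');
b=s['frame'][:,:,::-1]
print('diff in held-bar zone',np.abs(a[30:420,260:375].astype(int)-b[30:420,260:375]).mean())
cv2.imwrite('pics/w4.png',b)
```

```text
[0.55061366 0.25733383 0.11686133] [[-0.2428, 0.9701, -0.0008], [0.9701, 0.2428, -0.0002], [0.0, -0.0008, -1.0]] -1.562199806247622
diff in held-bar zone 10.774425863991082
```

View pics/w4.png

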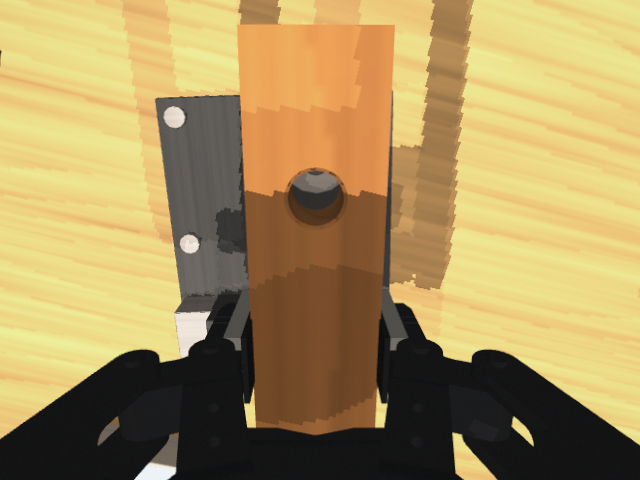

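Half turn done without slip: plain hole at (316,198) again, now above the pin. Lowering.

Request:
move_arm(xyz=[[-0.5,-0.6,15],[0,0,20],[0,0,10],[0,0,8],[0,0,7],[0,0,6],[0,0,6],[0,0,0]], twist=[[0,0,0],[0,0,0],[0,0,0],[0,0,0],[0,0,0],[0,0,0],[0,0,0],[0,0,0]], hand=[25,25,25,25,25,25,25,25])

```text
time: 9.85
tcp_pos: [0.5501, 0.2567, 0.0449]
orientation: [[-0.246, 0.969, -0.001], [0.969, 0.246, -0.0], [-0.0, -0.001, -1.0]]
contact_force: [-0.2, 0.1, -0.6]
grip_width: 0.0388
```

Request:
move_arm(xyz=[[0,0,3],[0,0,2.5],[0,0,0],[0,0,0],[0,0,0],[0,0,0],[0,0,-40],[0,0,-50],[0,0,-50],[0,0,-25],[0,0,0]], twist=[[0,0,0],[0,0,0],[0,0,0],[0,0,0],[0,0,0],[0,0,0],[0,0,0],[0,0,0],[0,0,0],[0,0,0],[0,0,0]], hand=[25,25,25,85,85,85,85,85,85,85,85])

```text
time: 11.22
tcp_pos: [0.5517, 0.2572, 0.2076]
orientation: [[-0.246, 0.969, 0.005], [0.969, 0.246, 0.001], [0.0, 0.006, -1.0]]
contact_force: [-0.5, -0.4, -0.2]
grip_width: 0.0849
```

Run:
```python
from h import *
st=bot.get_state();print(st['tcp_pos'])
s=snap('wrist','w5');t=snap('top','t1')
a=cv2.resize(t['frame'][165:275,195:495,::-1],(800,293),interpolation=cv2.INTER_CUBIC)
b=s['frame'][60:360,140:540,::-1]
cv2.imwrite('pics/w5.png',np.vstack([np.hstack([b,np.zeros_like(b)]),a]))
```

```text
[0.55170117 0.25715594 0.20760461]
```

View pics/w5.png

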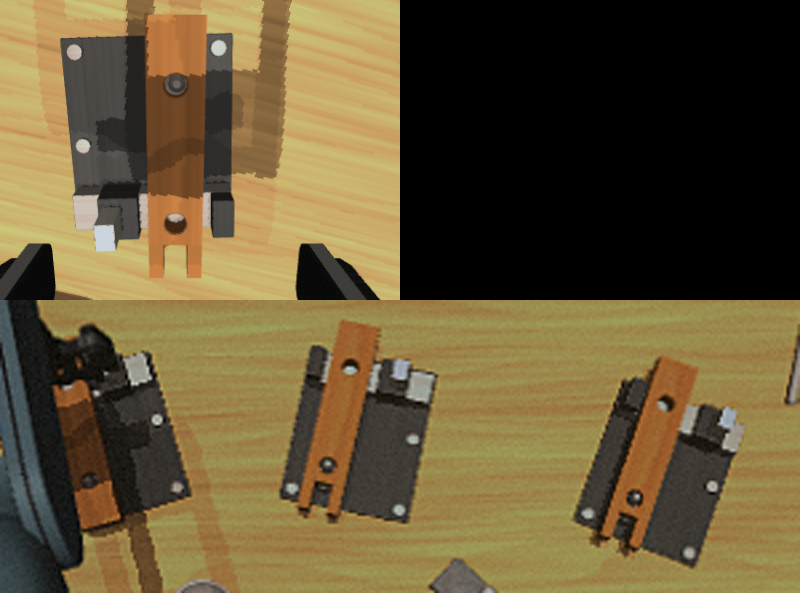

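Rest0 is fitted: pin in the plain hole at (176,84), slot out; rests 1 and 2 unchanged in the top view. On to rest1.

Request:
move_arm(xyz=[[-49.3,-10.7,0],[-49.3,-10.7,0],[-49.3,-10.7,0],[-49.3,-10.7,0],[-49.3,-10.7,0],[0,0,0],[0,0,0],[0,0,0],[0,0,0],[0,0,0],[0,0,0],[0,0,0],[0,0,0],[0,0,0],[0,0,0],[0,0,0],[0,0,0],[0,0,0],[0,0,0],[0,0,0]], twist=[[0,0,0],[0,0,0],[0,0,0],[0,0,0],[0,0,0],[0,0,0.1815],[0,0,0.1815],[0,0,0.1815],[0,0,0.1815],[0,0,0.1815],[0,0,0.1815],[0,0,0.1815],[0,0,0.1815],[0,0,0.1815],[0,0,0.1815],[0,0,0.1815],[0,0,0.1815],[0,0,0.1815],[0,0,0.1815],[0,0,0.1815]], hand=[85,85,85,85,85,85,85,85,85,85,85,85,85,85,85,85,85,85,85,85])

```text
time: 13.82
tcp_pos: [0.5579, 0.0048, 0.2025]
orientation: [[0.614, -0.789, -0.004], [-0.789, -0.614, 0.001], [-0.003, 0.003, -1.0]]
contact_force: [-0.3, -1.3, 0.2]
grip_width: 0.0849
```

Request:
move_arm(xyz=[[0,0,0],[0,0,0],[0,0,0],[0,0,0],[0,0,0],[0,0,0],[0,0,0]], twist=[[0,0,0.1815],[0,0,0.1815],[0,0,0.1815],[0,0,0.1815],[0,0,0.1815],[0,0,0],[0,0,0]], hand=[85,85,85,85,85,85,85])

```text
time: 14.7
tcp_pos: [0.5585, 0.0047, 0.2037]
orientation: [[-0.234, -0.972, -0.002], [-0.972, 0.234, 0.0], [0.0, 0.002, -1.0]]
contact_force: [0.3, -0.1, -0.5]
grip_width: 0.085
```

```bash
cat >> h.py <<'E'
def look(tag,boxes,z):
    """wrist snapshot, 4x crops about predicted points boxes (world xyz list)"""
    s=snap('wrist',tag);o=[]
    for u,v in proj(s,np.array(boxes)):
        x,y=int(u-50),int(v-37);print('crop origin',x,y)
        o.append(cv2.resize(s['frame'][max(y,0):y+75,max(x,0):x+100,::-1],(400,300),interpolation=cv2.INTER_CUBIC))
    cv2.imwrite(f'pics/{tag}.png',np.hstack(o));return s
E
python3 - <<'E'
from h import *
st=bot.get_state();print(st['tcp_pos'],st['orientation'].round(4).tolist(),st['joint_pos'][5])
look('w6',[[.511,.0173,.06],[.6102,-.0071,.05]],0)
E
```

```text
[0.55853937 0.00473108 0.20371623] [[-0.2345, -0.9721, -0.002], [-0.9721, 0.2345, 0.0003], [0.0001, 0.002, -1.0]] 1.6163070064150782
crop origin 263 254
crop origin 264 105
```

View pics/w6.png

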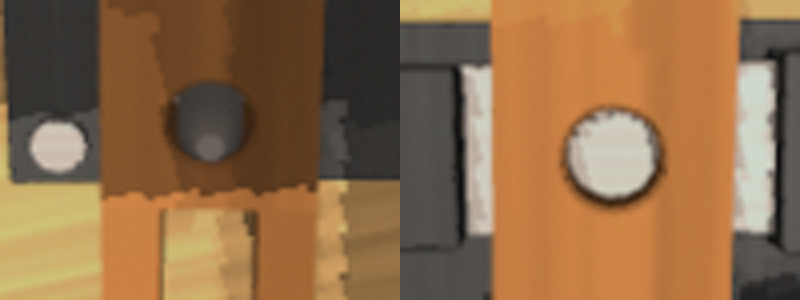

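Rest1: pin top at crop (210,148), i.e. (315.5,291); plain hole at crop (614,155), i.e. (317.5,143.8).

```bash
cat >> h.py <<'E'
def plan(s,pin,hole,zg=.0385):
    st=bot.get_state();P=atz(s,pin,.06);H=atz(s,hole,.05);d=(H-P)[:2];m=(P+H)/2;m[2]=zg
    R=st['orientation'];x=R[:,0];ang=np.arctan2(-d[0],d[1])  # tool y along pin-hole reversed: x=(d.y,-d.x)
    x0=np.array([d[1],-d[0]])/np.hypot(*d); a=np.arctan2(x[1],x[0]);a0=np.arctan2(x0[1],x0[0])
    print('P',P.round(4),'H',H.round(4),'len',np.hypot(*d).round(4),'theta',np.degrees(np.arctan2(d[1],d[0])).round(1),
     'shift mm',(R.T@(m-st['tcp_pos'])*1000).round(1),'twist',((a-a0+np.pi)%(2*np.pi)-np.pi).round(3))
E
python3 - <<'E'
from h import *
plan(pickle.load(open('pics/w6.pkl','rb')),(315.5,291),(317.5,143.75))
E
```

```text
P [0.5114 0.016  0.06  ] H [ 0.6092 -0.009   0.05  ] len 0.1009 theta -14.3 shift mm [  0.8  -2.1 165.5] twist 0.012
```

Request:
move_arm(xyz=[[0.8,-2,40],[0,0,50],[0,0,50],[0,0,25],[0,0,0],[0,0,0],[0,0,0],[0,0,0],[0,0,0],[0,0,0],[0,0,-5],[0,0,-15],[0,0,-25],[0,0,-25],[0,0,-10],[0,0,0],[0,0,0]], twist=[[0,0,0.012],[0,0,0],[0,0,0],[0,0,0],[0,0,0],[0,0,0],[0,0,0],[0,0,0],[0,0,0],[0,0,0],[0,0,0],[0,0,0],[0,0,0],[0,0,0],[0,0,0],[0,0,0],[0,0,0]], hand=[85,85,85,85,85,25,25,25,25,25,25,25,25,25,25,25,25])

```text
time: 16.88
tcp_pos: [0.5601, 0.0035, 0.119]
orientation: [[-0.25, -0.968, -0.002], [-0.968, 0.25, 0.0], [0.0, 0.002, -1.0]]
contact_force: [0.1, 0.5, -1.5]
grip_width: 0.0391
```

Request:
move_arm(xyz=[[0,0,0],[0,0,0],[0,0,0],[0,0,0],[0,0,0],[0,0,0],[0,0,0],[0,0,0],[0,0,0],[0,0,0],[0,0,0],[0,0,0],[0,0,0],[0,0,0],[0,0,0],[0,0,0],[0,0,0],[0,0,0],[0,0,0]], twist=[[0,0,-0.1848],[0,0,-0.1848],[0,0,-0.1848],[0,0,-0.1848],[0,0,-0.1848],[0,0,-0.1848],[0,0,-0.1848],[0,0,-0.1848],[0,0,-0.1848],[0,0,-0.1848],[0,0,-0.1848],[0,0,-0.1848],[0,0,-0.1848],[0,0,-0.1848],[0,0,-0.1848],[0,0,-0.1848],[0,0,-0.1848],[0,0,0],[0,0,0]], hand=[25,25,25,25,25,25,25,25,25,25,25,25,25,25,25,25,25,25,25])

```text
time: 19.25
tcp_pos: [0.5604, 0.0035, 0.1192]
orientation: [[0.253, 0.967, -0.001], [0.967, -0.253, 0.0], [-0.0, -0.001, -1.0]]
contact_force: [0.4, 1.2, -1.4]
grip_width: 0.039
```

Run:
```python
from h import *
s=snap('wrist','w7');st=bot.get_state();print(st['tcp_pos'],st['orientation'].round(4).tolist(),st['joint_pos'][5],st['contact_force'])
cv2.imwrite('pics/w7.png',s['frame'][:,:,::-1])
```

```text
[0.56054166 0.00345331 0.1193045 ] [[0.2524, 0.9676, -0.0009], [0.9676, -0.2524, 0.0002], [-0.0, -0.001, -1.0]] -1.5084574293665303 [-0.0613492  -0.92525446 -1.94103909]
```

View pics/w7.png

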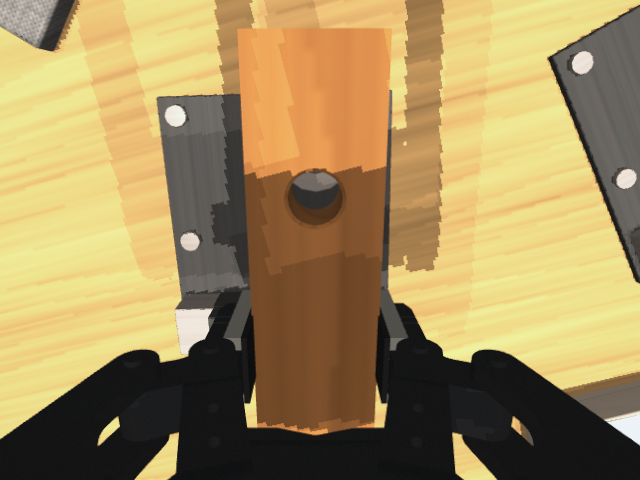

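```bash
cat >> h.py <<'E'
def over(s,uv,ztop,P):
    st=bot.get_state();H=atz(s,uv,ztop);d=np.array([P[0]-H[0],P[1]-H[1],0])
    print('held',held(s,uv,ztop).round(1),'shift',(st['orientation'].T@d*1000).round(1))
E
python3 - <<'E'
from h import *
over(pickle.load(open('pics/w7.pkl','rb')),(315.5,197.5),.1283,(.5114,.0160))
E
```

```text
held [  0.3 -48.   -8.9] shift [-0.6 -2.8  0. ]
```

Bar held square; hole rim at (315.5,197.5), bar about 2 mm lower in the grip than rest0. Shift (-0.6,-2.8) mm brings the hole over the pin.

Request:
move_arm(xyz=[[-0.6,-2.7,15],[0,0,20],[0,0,10],[0,0,8],[0,0,7],[0,0,6],[0,0,6],[0,0,0]], twist=[[0,0,0],[0,0,0],[0,0,0],[0,0,0],[0,0,0],[0,0,0],[0,0,0],[0,0,0]], hand=[25,25,25,25,25,25,25,25])

```text
time: 20.3
tcp_pos: [0.5578, 0.0036, 0.0474]
orientation: [[0.25, 0.968, -0.001], [0.968, -0.25, 0.0], [-0.0, -0.001, -1.0]]
contact_force: [1.4, 0.3, -0.5]
grip_width: 0.0389
```

Request:
move_arm(xyz=[[0,0,3],[0,0,2.5],[0,0,0],[0,0,0],[0,0,0],[0,0,0],[0,0,-40],[0,0,-50],[0,0,-50],[0,0,-25],[0,0,0]], twist=[[0,0,0],[0,0,0],[0,0,0],[0,0,0],[0,0,0],[0,0,0],[0,0,0],[0,0,0],[0,0,0],[0,0,0],[0,0,0]], hand=[25,25,25,85,85,85,85,85,85,85,85])

```text
time: 21.68
tcp_pos: [0.5594, 0.0033, 0.2099]
orientation: [[0.249, 0.968, 0.005], [0.968, -0.249, -0.001], [0.0, 0.005, -1.0]]
contact_force: [-0.1, 0.3, -0.8]
grip_width: 0.0852
```

Run:
```python
from h import *
s=snap('wrist','w8');st=bot.get_state();R=st['orientation'];print(st['tcp_pos'],R.round(3).tolist())
# move to rest2 (estimate corrected by +3.8,+0.5 mm as on stand1)
print(R.T@(np.array([.5186,-.2955,.204])-st['tcp_pos'])*1000)
```

```text
[0.558336   0.0034789  0.20792978] [[0.249, 0.968, 0.002], [0.968, -0.249, -0.0], [0.0, 0.002, -1.0]]
[-299.43995697   36.09366216    3.96662884]
```

Request:
move_arm(xyz=[[-50,6,0],[-50,6,0],[-50,6,0],[-50,6,0],[-50,6,0],[-49.5,6,0],[0,0,0],[0,0,0],[0,0,0],[0,0,0],[0,0,0],[0,0,0],[0,0,0],[0,0,0],[0,0,0],[0,0,0],[0,0,0],[0,0,0],[0,0,0],[0,0,0]], twist=[[0,0,0],[0,0,0],[0,0,0],[0,0,0],[0,0,0],[0,0,0],[0,0,0.1827],[0,0,0.1827],[0,0,0.1827],[0,0,0.1827],[0,0,0.1827],[0,0,0.1827],[0,0,0.1827],[0,0,0.1827],[0,0,0.1827],[0,0,0.1827],[0,0,0.1827],[0,0,0.1827],[0,0,0.1827],[0,0,0.1827]], hand=[85,85,85,85,85,85,85,85,85,85,85,85,85,85,85,85,85,85,85,85])

```text
time: 24.22
tcp_pos: [0.5173, -0.2948, 0.2049]
orientation: [[0.32, -0.947, -0.003], [-0.947, -0.32, 0.003], [-0.003, 0.002, -1.0]]
contact_force: [-0.1, 0.1, 0.7]
grip_width: 0.0849
```

Request:
move_arm(xyz=[[0,0,0],[0,0,0],[0,0,0],[0,0,0],[0,0,0],[0,0,0]], twist=[[0,0,0.1827],[0,0,0.1827],[0,0,0.1827],[0,0,0.1827],[0,0,0],[0,0,0]], hand=[85,85,85,85,85,85])

```text
time: 24.98
tcp_pos: [0.5178, -0.2952, 0.2061]
orientation: [[-0.385, -0.923, -0.002], [-0.923, 0.385, 0.001], [-0.001, 0.002, -1.0]]
contact_force: [-0.4, 0.2, -0.9]
grip_width: 0.0852
```

Run:
```python
from h import *
st=bot.get_state();print(st['tcp_pos'],st['orientation'].round(4).tolist(),st['joint_pos'][5])
s=look('w9',[[.4723,-.276,.06],[.565,-.3149,.05]],0)
# append w8 stand1 check and rest0/1 in top view
w=pickle.load(open('pics/w8.pkl','rb'));t=snap('top','t2')
b=cv2.resize(w['frame'][60:360,140:540,::-1],(400,300))
c=cv2.resize(t['frame'][170:260,195:365,::-1],(400,300),interpolation=cv2.INTER_CUBIC)
cv2.imwrite('pics/w9b.png',np.vstack([cv2.imread('pics/w9.png'),np.hstack([b,c])]))
```

```text
[ 0.51775954 -0.29518503  0.20610616] [[-0.3854, -0.9227, -0.0016], [-0.9227, 0.3854, 0.0013], [-0.0006, 0.002, -1.0]] 1.2613159557877496
crop origin 265 253
crop origin 265 108
```

View pics/w9b.png

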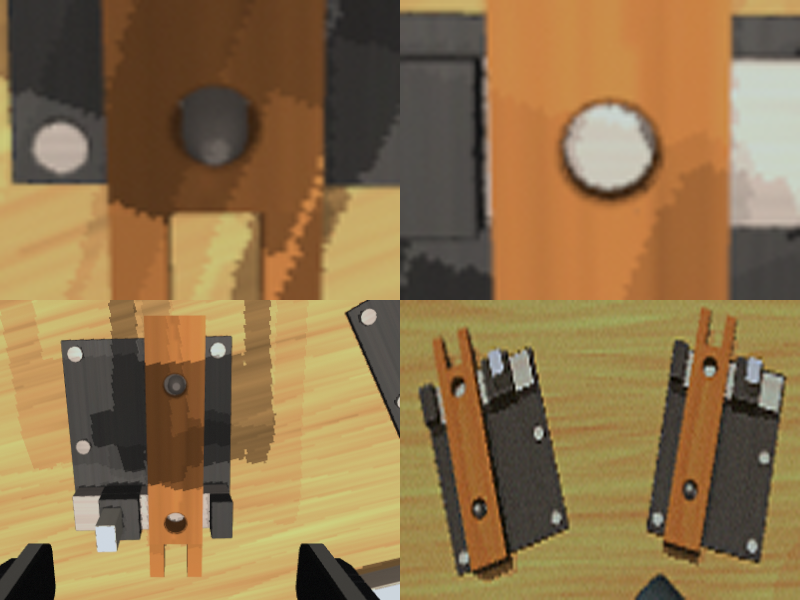

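Rests 0 and 1 are fitted with slots out. Rest2: pin top at crop (214,150), i.e. (318.5,290.5); plain hole at crop (610,148), i.e. (317.5,145); it leans on the fixed jaw.

Run:
```python
from h import *
plan(pickle.load(open('pics/w9.pkl','rb')),(318.5,290.5),(317.5,145))
```

```text
P [ 0.4716 -0.2782  0.06  ] H [ 0.5648 -0.3162  0.05  ] len 0.1006 theta -22.2 shift mm [  1.7  -1.  168.2] twist -0.01
```

Request:
move_arm(xyz=[[1.7,-1,44],[0,0,50],[0,0,50],[0,0,25],[0,0,0],[0,0,0],[0,0,0],[0,0,0],[0,0,0],[0,0,0],[0,0,-5],[0,0,-15],[0,0,-25],[0,0,-25],[0,0,-10],[0,0,0],[0,0,0]], twist=[[0,0,-0.01],[0,0,0],[0,0,0],[0,0,0],[0,0,0],[0,0,0],[0,0,0],[0,0,0],[0,0,0],[0,0,0],[0,0,0],[0,0,0],[0,0,0],[0,0,0],[0,0,0],[0,0,0],[0,0,0]], hand=[85,85,85,85,85,25,25,25,25,25,25,25,25,25,25,25,25])

```text
time: 27.2
tcp_pos: [0.5179, -0.297, 0.1174]
orientation: [[-0.379, -0.925, -0.001], [-0.925, 0.379, 0.001], [-0.001, 0.002, -1.0]]
contact_force: [-0.2, 0.4, -2.7]
grip_width: 0.0392
```

Request:
move_arm(xyz=[[0,0,0],[0,0,0],[0,0,0],[0,0,0],[0,0,0],[0,0,0],[0,0,0],[0,0,0],[0,0,0],[0,0,0],[0,0,0],[0,0,0],[0,0,0],[0,0,0],[0,0,0],[0,0,0],[0,0,0],[0,0,0],[0,0,0]], twist=[[0,0,-0.1828],[0,0,-0.1828],[0,0,-0.1828],[0,0,-0.1828],[0,0,-0.1828],[0,0,-0.1828],[0,0,-0.1828],[0,0,-0.1828],[0,0,-0.1828],[0,0,-0.1828],[0,0,-0.1828],[0,0,-0.1828],[0,0,-0.1828],[0,0,-0.1828],[0,0,-0.1828],[0,0,-0.1828],[0,0,-0.1828],[0,0,0],[0,0,0]], hand=[25,25,25,25,25,25,25,25,25,25,25,25,25,25,25,25,25,25,25])

```text
time: 29.58
tcp_pos: [0.5181, -0.2972, 0.1176]
orientation: [[0.414, 0.91, -0.001], [0.91, -0.414, 0.001], [0.0, -0.001, -1.0]]
contact_force: [-0.9, 1.2, -1.2]
grip_width: 0.0391
```

Run:
```python
from h import *
s=snap('wrist','w10');st=bot.get_state();print(st['tcp_pos'],st['orientation'].round(4).tolist(),st['joint_pos'][5],st['contact_force'])
cv2.imwrite('pics/w10.png',s['frame'][:,:,::-1])
```

```text
[ 0.51822198 -0.29728236  0.11779036] [[0.4134, 0.9106, -0.0007], [0.9106, -0.4134, 0.0006], [0.0003, -0.0009, -1.0]] -1.8520473148316086 [ 0.84708895  0.13756828 -1.7909759 ]
```

View pics/w10.png

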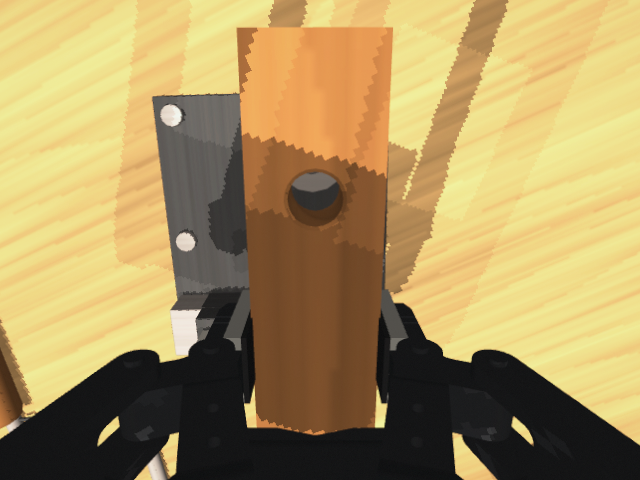

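Bar square in the grip, hole rim centre at (315,198), over the pin.

Run:
```python
from h import *
over(pickle.load(open('pics/w10.pkl','rb')),(315,198),.1285,(.4716,-.2782))
```

```text
held [  0.3 -48.2 -10.7] shift [-2.2 -2.1  0. ]
```

Request:
move_arm(xyz=[[-2.1,-2.1,15],[0,0,20],[0,0,10],[0,0,8],[0,0,7],[0,0,6],[0,0,6],[0,0,0]], twist=[[0,0,0],[0,0,0],[0,0,0],[0,0,0],[0,0,0],[0,0,0],[0,0,0],[0,0,0]], hand=[25,25,25,25,25,25,25,25])

```text
time: 30.62
tcp_pos: [0.5154, -0.2983, 0.0459]
orientation: [[0.411, 0.912, -0.001], [0.912, -0.411, 0.001], [0.0, -0.001, -1.0]]
contact_force: [-0.4, -0.3, -1.8]
grip_width: 0.0389
```

Request:
move_arm(xyz=[[0,0,3],[0,0,3],[0,0,0],[0,0,0],[0,0,0],[0,0,0],[0,0,-40],[0,0,-50],[0,0,-50],[0,0,-25],[0,0,0]], twist=[[0,0,0],[0,0,0],[0,0,0],[0,0,0],[0,0,0],[0,0,0],[0,0,0],[0,0,0],[0,0,0],[0,0,0],[0,0,0]], hand=[25,25,25,85,85,85,85,85,85,85,85])

```text
time: 32.0
tcp_pos: [0.5167, -0.2994, 0.208]
orientation: [[0.411, 0.912, 0.004], [0.912, -0.411, -0.004], [-0.002, 0.005, -1.0]]
contact_force: [-0.5, -0.4, -1.2]
grip_width: 0.085
```

Run:
```python
from h import *
s=snap('wrist','w11');t=snap('top','t3');st=bot.get_state();print(st['tcp_pos'],st['orientation'].round(4).tolist(),st['joint_pos'].round(2))
b=cv2.resize(s['frame'][60:360,140:540,::-1],(400,300))
c=cv2.resize(t['frame'][170:260,195:365,::-1],(400,300),interpolation=cv2.INTER_CUBIC)
cv2.imwrite('pics/w11.png',np.hstack([b,c]))
```

```text
[ 0.51526233 -0.29819836  0.20459436] [[0.4107, 0.9118, -0.0007], [0.9118, -0.4107, 0.0006], [0.0003, -0.0009, -1.0]] [-0.71  0.37  1.49 -0.    1.29 -1.86]
```

View pics/w11.png

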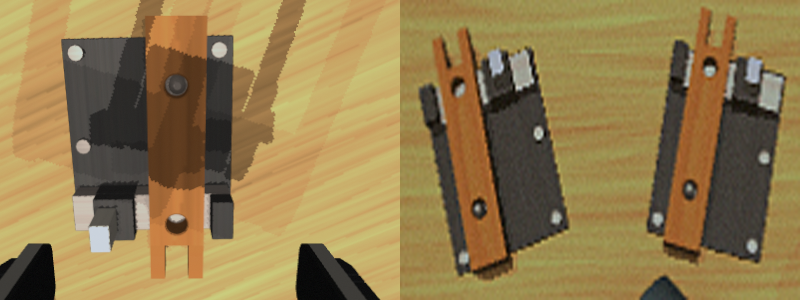

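All three rests are on their pins with slots out; lug tops are at about (240,299) here, (244,298) for stand0 in w5, and (246,298) for stand1 in w8. Computing stand frames from pin and lug.

Run:
```python
from h import *
L={n:pickle.load(open(f'pics/{n}.pkl','rb')) for n in('w5','w8','w11')}
P=[(.5021,.2451),(.5114,.0160),(.4716,-.2782)]
scr=[((214,112),(359,108),(223,206)),((215,114),(358,110),(223,207)),((215,113),(359,109),(222,206))]
for i,(n,uv) in enumerate((('w5',(244,298)),('w8',(246,298)),('w11',(240,299)))):
    s=L[n];l=atz(s,uv,.076)[:2];d=l-P[i];phi=np.degrees(np.arctan2(d[1],d[0]))+37.2
    q=[atz(s,u,.008)[:2] for u in scr[i]];e=q[1]-q[0];g=q[2]-q[0]
    # e is along stand y
    print(i,'lug',l.round(4),'dist',np.hypot(*d).round(4),'phi',phi.round(1),'phi screws',(np.degrees(np.arctan2(e[1],e[0]))-90).round(1),np.hypot(*e).round(4))
```

```text
0 lug [0.612  0.2225] dist 0.1122 phi 25.6 phi screws 15.7 0.109
1 lug [ 0.597 -0.055] dist 0.1112 phi -2.5 phi screws -13.0 0.1084
2 lug [ 0.5421 -0.3668] dist 0.1132 phi -14.3 phi screws -22.8 0.1085
```

Jaws sit partly open (lug at stand y ≈ -51 mm, rest gap ≈ 10–12 mm); stand angles ≈ 15.5°, -13.4°, -23.2°. Moving behind lug 0 with closed fingers.

Run:
```python
from h import *
s=snap('scene','s1')
def side(P,phi): 
    c,n=np.cos(np.radians(phi)),np.sin(np.radians(phi));return (P[0]+.05*c,P[1]+.05*n,.05)
for P,phi in (((.5021,.2451),15),((.5114,.016),-14),((.4716,-.2782),-23)): print(proj(s,np.array(side(P,phi))).round(0))
```

```text
[[400. 213.]]
[[333. 258.]]
[[225. 306.]]
```

Request:
move_arm(xyz=[[54.2,-11.5,0],[54.2,-11.5,0],[54.2,-11.5,0],[54.2,-11.5,0],[54.2,-11.5,0],[54.2,-11.5,0],[54.2,-11.5,0],[54.2,-11.5,0],[54.2,-11.4,0],[0,0,0],[0,0,0],[0,0,0],[0,0,0],[0,0,0],[0,0,0]], twist=[[0,0,0],[0,0,0],[0,0,0],[0,0,0],[0,0,0],[0,0,0],[0,0,0],[0,0,0],[0,0,0],[0,0,-0.174],[0,0,-0.174],[0,0,-0.174],[0,0,-0.174],[0,0,0],[0,0,0]], hand=[85,85,85,85,85,85,0,0,0,0,0,0,0,0,0])

```text
time: 34.02
tcp_pos: [0.6213, 0.1886, 0.2041]
orientation: [[-0.266, 0.964, -0.002], [0.964, 0.266, -0.0], [0.0, -0.002, -1.0]]
contact_force: [-0.1, -0.4, -0.3]
grip_width: 0.0002
```

Run:
```python
from h import *
s=snap('wrist','w12');c=snap('scene','s2');st=bot.get_state();R=st['orientation'];print(st['tcp_pos'],R.round(4).tolist())
print('lug shift',(R.T@(np.array([.612,.2225,.075])-st['tcp_pos'])*1000).round(1), 'lug px',proj(s,np.array([.612,.2225,.076])))
a=pickle.load(open('pics/s1.pkl','rb'));print('scene diff',[np.abs(a['frame'][v-25:v+25,u-25:u+25].astype(int)-c['frame'][v-25:v+25,u-25:u+25]).mean().round(1) for u,v in((402,218),(334,262),(227,312))])
cv2.imwrite('pics/w12.png',s['frame'][:,:,::-1])
```

```text
[0.6215015  0.18866542 0.20471834] [[-0.2673, 0.9636, -0.001], [0.9636, 0.2673, -0.0001], [0.0001, -0.001, -1.0]]
lug shift [ 35.1   0.  129.7] lug px [[370.71492592 230.06939658]]
scene diff [np.float64(19.0), np.float64(4.9), np.float64(19.8)]
```

View pics/w12.png

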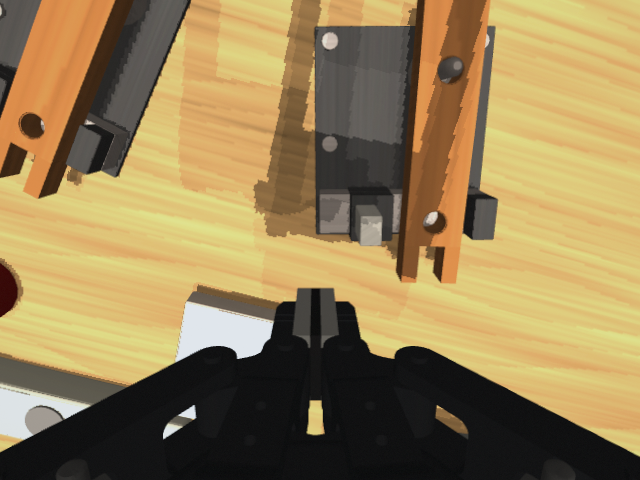

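Lug 0's top is at (370,228), as predicted (371,230). Rest0 leans a little toward the sliding jaw but is on its pin at (451,69). Checking its angle.

Run:
```python
from h import *
s=pickle.load(open('pics/w12.pkl','rb'))
P=atz(s,(452,69),.06);H=atz(s,(435,222),.05);d=(H-P)[:2];print(P,H,np.hypot(*d),np.degrees(np.arctan2(d[1],d[0])))
print(proj(s,np.array([[.5021,.2451,.06],[.5021,.2451,.05],[.5021,.2451,.075]])))
```

```text
[0.50515357 0.24298418 0.06      ] [0.6005039  0.26939886 0.05      ] 0.09894149656071018 15.48420750237347
[[456.99501258  64.87199029]
 [451.80881761  66.65988525]
 [465.55405088  61.92370412]]
```

Rest0 is at 15.5°, square to its stand (the lean was perspective). Descending and pushing.

Request:
move_arm(xyz=[[0,0,50],[0,0,50],[0,0,29],[0,0,0],[6,0,0],[6,0,0],[3,0,0],[3,0,0],[3,0,0],[3,0,0],[0,0,0]], twist=[[0,0,0],[0,0,0],[0,0,0],[0,0,0],[0,0,0],[0,0,0],[0,0,0],[0,0,0],[0,0,0],[0,0,0],[0,0,0]], hand=[0,0,0,0,0,0,0,0,0,0,0])

```text
time: 35.5
tcp_pos: [0.6152, 0.2121, 0.0763]
orientation: [[-0.27, 0.963, -0.0], [0.963, 0.27, 0.0], [0.0, 0.0, -1.0]]
contact_force: [1.0, -1.6, 1.3]
grip_width: 0.0
```

Request:
move_arm(xyz=[[2,0,0],[2,0,0],[2,0,0],[2,0,0],[1,0,0],[0,0,0]], twist=[[0,0,0],[0,0,0],[0,0,0],[0,0,0],[0,0,0],[0,0,0]], hand=[0,0,0,0,0,0])

```text
time: 36.25
tcp_pos: [0.6135, 0.2179, 0.0763]
orientation: [[-0.269, 0.963, 0.001], [0.963, 0.269, -0.004], [-0.004, -0.0, -1.0]]
contact_force: [3.4, -11.0, 1.9]
grip_width: 0.0
```

Request:
move_arm(xyz=[[1.5,0,0],[1.5,0,0],[0,0,0],[0,0,0]], twist=[[0,0,0],[0,0,0],[0,0,0],[0,0,0]], hand=[0,0,0,0])

```text
time: 36.75
tcp_pos: [0.6134, 0.2183, 0.0764]
orientation: [[-0.269, 0.963, 0.001], [0.963, 0.269, -0.007], [-0.008, -0.001, -1.0]]
contact_force: [5.0, -19.1, 2.3]
grip_width: -0.0001
```

Request:
move_arm(xyz=[[-10,0,0],[-10,0,0],[0,0,-50],[0,0,-50],[0,0,-29],[-45.8,-17.7,0],[-45.8,-17.7,0],[-45.8,-17.7,0],[-45.8,-17.7,0],[-45.8,-17.7,0],[-45.8,-17.7,0],[0,0,0],[0,0,0],[0,0,0],[0,0,0],[0,0,0]], twist=[[0,0,0],[0,0,0],[0,0,0],[0,0,0],[0,0,0],[0,0,0],[0,0,0],[0,0,0],[0,0,0],[0,0,0],[0,0,0],[0,0,0.1687],[0,0,0.1687],[0,0,0.1687],[0,0,0],[0,0,0]], hand=[0,0,0,0,0,0,0,0,0,0,0,0,0,0,0,0])

```text
time: 38.75
tcp_pos: [0.5891, -0.0887, 0.2051]
orientation: [[0.228, 0.974, -0.0], [0.974, -0.228, 0.001], [0.0, -0.0, -1.0]]
contact_force: [0.2, -0.2, -0.7]
grip_width: -0.0003
```

Run:
```python
from h import *
s=snap('wrist','w13');t=snap('top','t4');st=bot.get_state();R=st['orientation'];print(st['tcp_pos'],R.round(4).tolist())
print('lug shift',(R.T@(np.array([.597,-.055,.075])-st['tcp_pos'])*1000).round(1), 'lug px',proj(s,np.array([.597,-.055,.076])).round(0))
b=cv2.resize(s['frame'][0:300,180:580,::-1],(400,300))
c=cv2.resize(t['frame'][170:260,195:315,::-1],(400,300),interpolation=cv2.INTER_CUBIC)
d=cv2.resize(t['frame'][175:275,395:495,::-1],(300,300),interpolation=cv2.INTER_CUBIC)
cv2.imwrite('pics/w13.png',cv2.resize(np.hstack([b,c,d]),(800,218)))
cv2.imwrite('pics/w13.png',np.vstack([np.hstack([b,c]),np.hstack([d,np.zeros((300,500,3),np.uint8)])]))
```

```text
[ 0.58912671 -0.08883242  0.20524565] [[0.2288, 0.9735, -0.0001], [0.9735, -0.2288, 0.0003], [0.0002, -0.0002, -1.0]]
lug shift [ 3.470e+01 -1.000e-01  1.303e+02] lug px [[369. 229.]]
```

View pics/w13.png

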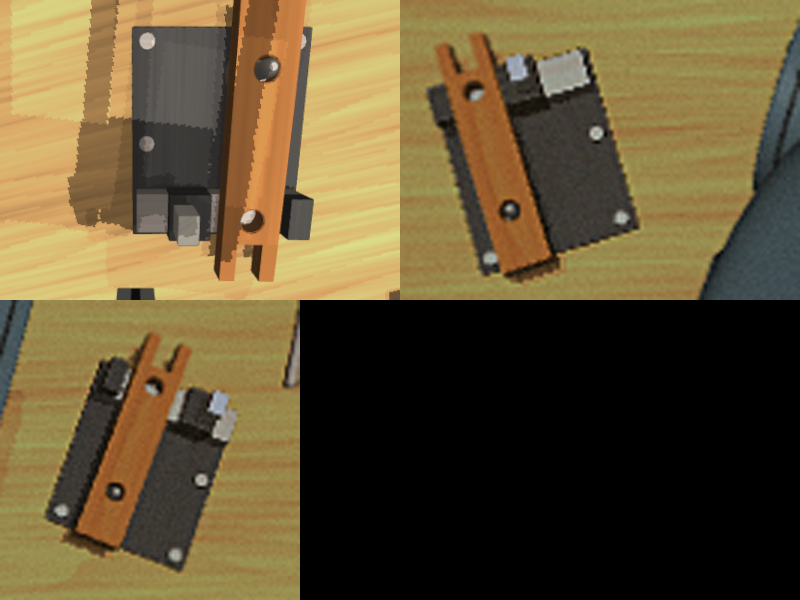

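Stand 0's jaw is shut on its rest, held against the fixed jaw. Stand 1's lug is at (367,225), predicted (369,229). Stand 2's rest is still fitted. Pushing jaw 1.

Request:
move_arm(xyz=[[0,0,50],[0,0,50],[0,0,30],[0,0,0],[6,0,0],[6,0,0],[3,0,0],[3,0,0],[3,0,0],[3,0,0],[2,0,0],[2,0,0],[2,0,0],[0,0,0]], twist=[[0,0,0],[0,0,0],[0,0,0],[0,0,0],[0,0,0],[0,0,0],[0,0,0],[0,0,0],[0,0,0],[0,0,0],[0,0,0],[0,0,0],[0,0,0],[0,0,0]], hand=[0,0,0,0,0,0,0,0,0,0,0,0,0,0])

```text
time: 40.6
tcp_pos: [0.5958, -0.0618, 0.0754]
orientation: [[0.231, 0.973, -0.001], [0.973, -0.231, -0.003], [-0.003, 0.0, -1.0]]
contact_force: [-1.5, -9.8, 2.7]
grip_width: -0.0003
```

Request:
move_arm(xyz=[[1.5,0,0],[1.5,0,0],[0,0,0]], twist=[[0,0,0],[0,0,0],[0,0,0]], hand=[0,0,0])

```text
time: 40.98
tcp_pos: [0.5959, -0.0614, 0.0755]
orientation: [[0.231, 0.973, -0.002], [0.973, -0.231, -0.007], [-0.007, -0.0, -1.0]]
contact_force: [-4.5, -19.1, 4.3]
grip_width: -0.0
```

Jaw 1 bears firmly (about 20 N, no further travel). Checking bottle clearance before stand 2, then moving.

Run:
```python
from h import *
t=pickle.load(open('pics/top0.pkl','rb'));s=pickle.load(open('pics/scene0.pkl','rb'))
print(tri([(t,(527,288)),(s,(116,256))]))
```

```text
[ 0.32994989 -0.45803087  0.17958648]
```

Request:
move_arm(xyz=[[-10,0,0],[-10,0,0],[0,0,-50],[0,0,-50],[0,0,-30],[-47,1.8,0],[-47,1.8,0],[-47,1.8,0],[-47,1.8,0],[-47,1.8,0],[0,0,0]], twist=[[0,0,0],[0,0,0],[0,0,0],[0,0,0],[0,0,0],[0,0,0],[0,0,0],[0,0,0],[0,0,0],[0,0,0],[0,0,0.171]], hand=[0,0,0,0,0,0,0,0,0,0,0])

```text
time: 42.35
tcp_pos: [0.5455, -0.3103, 0.2045]
orientation: [[0.4, 0.917, -0.001], [0.917, -0.4, 0.0], [0.0, -0.001, -1.0]]
contact_force: [0.0, -0.1, -0.8]
grip_width: 0.0001
```

Bottle is at (0.33,-0.46), about 0.2 m from the push position. Continuing to jaw 2.

Request:
move_arm(xyz=[[-44,9.9,0],[-44,9.9,0],[0,0,0],[0,0,0]], twist=[[0,0,0],[0,0,0],[0,0,0],[0,0,0]], hand=[0,0,0,0])

```text
time: 42.85
tcp_pos: [0.53, -0.3951, 0.2046]
orientation: [[0.394, 0.919, -0.001], [0.919, -0.394, 0.002], [0.002, -0.001, -1.0]]
contact_force: [-0.4, 0.0, -0.1]
grip_width: -0.0001
```

Run:
```python
from h import *
s=snap('wrist','w14');st=bot.get_state();R=st['orientation'];print(st['tcp_pos'],R.round(3).tolist())
L=np.array([.5421,-.3668,.076]);print('lug shift',(R.T@(L-st['tcp_pos'])*1000).round(1), 'lug px',proj(s,L).round(0))
# compare with the stand1 hover view (same relative pose)
a=pickle.load(open('pics/w13.pkl','rb'))['frame'];h=lambda f:cv2.inRange(cv2.cvtColor(f,cv2.COLOR_RGB2HSV),(5,120,60),(16,255,255))
m1,m2=h(a)[0:290,390:520],h(s['frame'])[0:290,390:520];print('brown overlap',(m1&m2>0).sum()/ (m1|m2>0).sum())
# lug: brightest compact grey zone shift by template match
tp=a[195:250,340:400];r=cv2.matchTemplate(s['frame'][170:275,310:430],tp,cv2.TM_CCOEFF_NORMED);print(cv2.minMaxLoc(r)[1],np.array(cv2.minMaxLoc(r)[3])+[310,170]-[340,195])
```

```text
[ 0.53025155 -0.39463211  0.20483152] [[0.393, 0.92, -0.0], [0.92, -0.393, 0.002], [0.001, -0.001, -1.0]]
lug shift [3.010e+01 1.000e-01 1.289e+02] lug px [[363. 230.]]
brown overlap 0.8995301975434425
0.8539782166481018 [-6  0]
```

Request:
move_arm(xyz=[[0,0,50],[0,0,50],[0,0,30],[0,0,0],[5,0,0],[3,0,0],[3,0,0],[3,0,0],[3,0,0],[3,0,0],[3,0,0],[2,0,0],[2,0,0],[0,0,0]], twist=[[0,0,0],[0,0,0],[0,0,0],[0,0,0],[0,0,0],[0,0,0],[0,0,0],[0,0,0],[0,0,0],[0,0,0],[0,0,0],[0,0,0],[0,0,0],[0,0,0]], hand=[0,0,0,0,0,0,0,0,0,0,0,0,0,0])

```text
time: 44.65
tcp_pos: [0.5409, -0.3708, 0.0752]
orientation: [[0.393, 0.919, 0.0], [0.919, -0.393, 0.0], [0.0, -0.0, -1.0]]
contact_force: [0.2, -2.4, 2.3]
grip_width: -0.0002
```

Request:
move_arm(xyz=[[2,0,0],[2,0,0],[2,0,0],[1.5,0,0],[0,0,0]], twist=[[0,0,0],[0,0,0],[0,0,0],[0,0,0],[0,0,0]], hand=[0,0,0,0,0])

```text
time: 45.28
tcp_pos: [0.5416, -0.3694, 0.0754]
orientation: [[0.394, 0.919, -0.003], [0.919, -0.394, -0.008], [-0.008, 0.001, -1.0]]
contact_force: [-8.5, -17.6, -1.3]
grip_width: 0.0
```

Request:
move_arm(xyz=[[-10,0,0],[-10,0,0],[0,0,-50],[0,0,-50],[0,0,-50],[0,0,-40],[33,-47,0],[33,-47,0],[33,-47,0],[33,-47,0],[33,-47,0],[33,-47,0],[0,0,0],[0,0,0]], twist=[[0,0,0],[0,0,0],[0,0,0],[0,0,0],[0,0,0],[0,0,0],[0,0,0],[0,0,0],[0,0,0],[0,0,0],[0,0,0],[0,0,0],[0,0,0],[0,0,0]], hand=[0,0,0,0,0,0,0,0,0,0,0,0,0,0])

```text
time: 47.02
tcp_pos: [0.3549, -0.0896, 0.2656]
orientation: [[0.392, 0.92, 0.001], [0.92, -0.392, -0.0], [0.0, 0.001, -1.0]]
contact_force: [-1.1, -0.2, 0.4]
grip_width: 0.0002
```

Run:
```python
from h import *
t=snap('top','t5');s=snap('scene','s5');st=bot.get_state();print(st['tcp_pos'],st['time'])
a=cv2.resize(t['frame'][165:275,195:495,::-1],(800,293),interpolation=cv2.INTER_CUBIC)
b=cv2.resize(s['frame'][180:360,180:450,::-1],(450,300),interpolation=cv2.INTER_CUBIC)
c=cv2.resize(t['frame'][:,:,::-1],(350,262));c=np.vstack([c,np.zeros((38,350,3),np.uint8)])
cv2.imwrite('pics/fin.png',np.vstack([a,np.hstack([b,c])]))
```

```text
[ 0.35524033 -0.09034341  0.26538263] 47.125
```

View pics/fin.png

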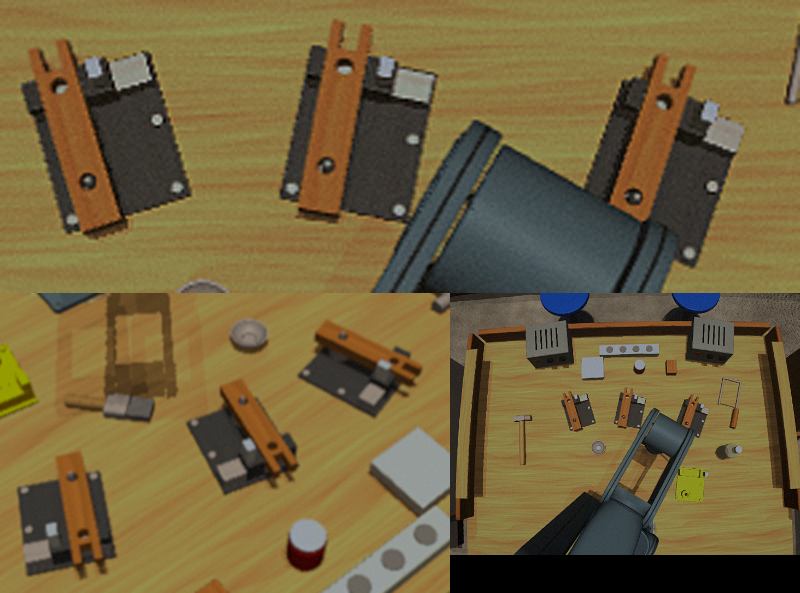

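All three jaws are shut on the rests (lugs at (95,67), (387,67), (710,110)). The rests lie flat with pins in the plain holes and slots out, and the bystanders haven't moved. Handing in.

```bash
python3 -c "
from cell import bot
print(bot.close_job())"
```

```text
the job is handed in; nothing more can be done
None
```

All three rests were present. I turned each one end for end and refitted it by its plain-end hole, with no upward force felt as it went down. I then pushed the jaws shut from left to right. Each jaw stopped hard at about 20 N on the tool, with little or no further travel.

- **Final views:** the last top and scene pictures, taken at 47 s, show the rests flat on their pins with slots out. All three jaws are against the rests, the bystanders look unmoved, and the arm is clear of everything.
- **Measurement differences:** the first top-camera estimates were about 3–4 mm off, and I corrected them from the wrist views. In stands 1 and 2 the bar sat about 2 mm off along its length in the grip, which I measured and shifted out before lowering.
- **Jaw starting positions:** the jaws started nearer shut than the text suggested, with the working face at about y = -32 mm instead of -56 mm.
- **Not measured:** I judged the final seating heights and jaw gaps from the pictures and the forces only.
- **Verdict:** the hand-in reported no verdict.

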